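# Slide a specimen case down the weighing lane onto the pad

### The arm

A 6-joint arm with a two-finger parallel gripper is mounted at the origin on the work surface. World frame = base frame: x ahead of the robot, y to its left, z up, the work surface at z = 0. Lengths are in m, angles in degrees, forces in N, time in s.
With the tool pointing down it reaches from about 0.25 to 0.8 m from the base axis. Payload 8.5 kg.
Tool frame: the origin (TCP) lies at the very end of the fingers, on their centre line; the grasp point (between the pads) lies 19 mm behind it; z points along the fingers, y is the line along which they close (so a half turn about z gives the same grasp; the last joint's range is limited). The gripper opens to 85 mm and grips with 20 to 120 N. Pads are 22 mm wide; open, the fingers measure 114 mm over their backs; the gripper's body (76 mm by 85 mm) begins 54 mm behind the grasp point. The pads swing forward as they close: fully open they stand 13 mm farther back than shut.
Start: joints at [75.86, 13.648, -0.773, 75.585, 0, 90], TCP at [0.128, 0.509, 0.231] pointing down, gripper open.
Joint ranges: [-152.45, 152.45], [-59.26, 108.67], [-65.41, 83.53], [-104.44, 129.93], [-82.83, 76.93], [-180, 180]. Speed limits (degrees/s): [127.2, 127.2, 159.86, 180, 180, 180].

### API

Orientations are given as [roll, pitch, yaw] about the fixed x, y, z axes, in that order (R = Rz(yaw) Ry(pitch) Rx(roll)).
In Python, from cell import get_state, capture, calibration, job_done gives the robot as it stands.
- The arm moves only by the tool apply_moves, never from a script. Its argument "motion" is a list of rows, each a list of 3 entries, a list of its own where there are three numbers: the shift along the tool's x, y, z in m, then the turn about the tool's z in rad, then the opening in per cent of the stroke, from 0 (shut) to 100 (fully open). A call has exactly 10 rows; each row shifts and turns the commanded pose from where the row before left it, along the tool's axes as they then stand; what a row does not reach is not made up. A row lasts 1/10 s, in which the tool goes at most 50 mm and 8.59 degrees, less where a joint would pass 70% of its speed; a pose out of reach is approached as far as the arm can. A call with a gripper value outside its range is refused whole. The fingers move at their own pace and stop on an object; "newtons" is the grip in N (left out, the last holds). Time passes only in rows, so rows that do not move let the fingers close, or fill a call up. It gives the time, the measured TCP pose, the force, the opening and the grip force at its end, in the units of the state.
- get_state(): the state, without advancing time (a new reading comes with each control period).
- capture(name): name is "scene" or "top"; returns the picture (420x560x3 uint8, red, green, blue); there is no depth.
- calibration(name): a dict with "fx", "fy", "cx", "cy" (pixels), "extrinsics" (4x4, takes a point from world to camera coordinates). Camera axes: x right, y up, looking along -z (the intrinsics and any distortion apply to the point x, -y, -z); pixel columns grow to the right and rows downward; lengths in m; the calibration is good to about 2 mm. A picture is of the moment at which its call begins. calibration takes no time and is no camera call.
- job_done(): hands the job in; it is judged then, once.
The state is a dict: "time_s": time; "joint_positions": joint angles; "joint_velocities": joint speeds; "joint_efforts": joint torques, N m; "position": TCP position; "orientation": TCP orientation; "ft_force": force on the tool from outside, world axes, zero at the start; "torque": the same for the moment, N m; "width": finger opening in m; "gripper_force": force on a finger pad.
Only numpy, scipy, OpenCV 4.12 (cv2) and the standard library are available. Lean on these libraries where they do the work, as an engineer would, in place of code of your own. Each camera call takes 0.05 s, during which the arm holds its last target. There are 200 camera calls.

### The job

With the fingertips or the outside of the fingers, push the blue specimen case along the aluminium plate, straight down the lane between the two red rails, until it lies wholly on the green weighing pad, and leave it there. Nothing may touch either rail, neither the case nor the hand; do not lift or tip the case or touch its black knob, and leave the other things where they stand. The case starts askew and off-centre in front of the lane, so square and centre it first.

Things in the scene. Friction and masses are not known exactly. Their poses are not given: they have to be found in the camera images.
- lane: fixed flat aluminium plate 560 x 240 x 12 mm on the bench. Origin at the centre of its underside (its top is 12 mm higher); z up. Its x axis points down the lane, the way to push (roughly from the robot's left to its right), its y axis to the left as seen looking along x. The part from lane x -280 to -20 mm is open, with no rails; a thin black line across it is at x -30 mm
- lane_mouth (a point): centre of the gap between the rails' near ends, on the plate's top, at lane x -20 mm, y 0; the lane is 110 mm clear between the rails from here to lane x +220 mm
- pad_center (a point): centre of the green weighing pad, on the plate's top, at lane x +150 mm, y 0. The pad is flush with the plate, 140 mm along the lane (lane x +80 to +220 mm) and as wide as the lane
- rail_left: red left rail, fixed on the plate: 240 long x 10 thick x 16 mm high; top at 28 mm above the bench. Origin at the centre of its underside, at lane x +100, y +60 mm; same axes as the lane
- rail_right: red right rail, same, at lane x +100, y -60 mm
- case: loose blue plastic case with a blue lid, 110 long (its x) x 90 wide (its y) x 50 mm high with flat upright sides, 0.4 to 0.75 kg. Origin at the centre of its underside; z up. It stands on the open part of the plate at lane x -165 to -135 mm, its centre up to 40 mm either side of the lane's middle line, its x axis up to 0.3 rad off the lane's x axis; slides when pushed, stays where left
- case_knob: small black knob, 20 mm in diameter and 16 mm high, on the middle of the case's lid (top 66 mm above the case's underside); not to be touched. Origin at the centre of its underside
- weight: brass 100 g knob weight, 26 mm in diameter, 41 mm tall, standing on the lane plate beyond the far end of the green pad, at lane x about +265 mm; origin at the centre of its underside
- jar: amber jar with black cap, 36 mm in diameter, 45 mm tall, on the lane plate outside the left rail (lane y about +96 mm); origin at the centre of its underside
- gauge_block: dark steel block 35 x 20 x 30 mm (tall), on the lane plate outside the right rail (lane y about -96 mm); origin at the centre of its underside
- sprayer: green spray bottle, 70 mm in diameter, 168 mm tall, on the bench to the right of the lane; origin at the centre of its underside
- wrench: steel wrench lying on the bench to the right of the lane's far end, under 25 mm high; origin under its middle
- mug: white mug 80 mm in diameter, 90 mm tall, on the bench to the left; origin at the centre of its underside
Things that resemble listed ones, but are neither listed nor needed, are in the scene too. What is meant by the case is not orange, pink or purple, and is the larger of those in its own colour.

How it is judged:
By the outcome, as a careful person would: the job done as asked, in the order asked, and still so for the second after the job is handed in, with the robot touching nothing.
It also fails if it takes over 69 s, if anything falls off the work surface, if the arm or the gripper's body presses on something with over 40 N, if the wrist force passes 120 N, or if a joint passes its speed limit or range.

## Working session

There is one attempt and no reset: what is moved stays moved. The work goes in short steps, Python scripts to look and compute and a tool call to move; the robot and the scene stay as the last step left them, time stands still between calls to the robot, and variables do not carry over. Pictures are saved under pics/ and viewed, at most 10 in all, crops included, and the job is handed in when it is done.

Besides the shell and the picture viewer there is one more tool, called as name(argument=value, ...), one argument or row to a line, values as JSON. apply_moves: Moves the arm, as the interface text tells. Its arguments: {"type":"object","properties":{"motion":{"type":"array","items":{"type":"array"}},"newtons":{"type":"number"}},"required":["motion"]}

```bash
mkdir -p pics; ls
python3 - <<'E'
from cell import *
import cv2,numpy as np
for n in("scene","top"):
    im=capture(n); cv2.imwrite(f"pics/{n}0.png",im[...,::-1]); c=calibration(n); print(n,{k:(np.round(v,4).tolist()) for k,v in c.items()})
s=get_state(); print(s)
E
```

```text
pics
scene {'fx': 394.6233, 'fy': 394.6233, 'cx': 277.5707, 'cy': 205.7445, 'extrinsics': [[0.6339, 0.7734, -0.0061, -0.3405], [-0.5542, 0.4597, 0.6939, 0.2708], [0.5395, -0.4365, 0.72, -1.312], [0.0, 0.0, 0.0, 1.0]]}
top {'fx': 432.25, 'fy': 432.25, 'cx': 276.6247, 'cy': 211.5122, 'extrinsics': [[0.0054, -1.0, -0.0045, -0.0112], [0.979, 0.0044, 0.204, -0.5667], [-0.2039, -0.0055, 0.979, -1.2696], [0.0, 0.0, 0.0, 1.0]]}
{'time_s': 0.1, 'joint_positions': array([ 7.58592995e+01,  1.36786714e+01, -8.11532742e-01,  7.55830575e+01,
       -1.24116975e-04,  9.00008425e+01]), 'joint_velocities': array([ 0.00344516, -0.03747678,  0.16860333, -0.13361414,  0.01960907,
       -0.00562634]), 'joint_efforts': array([-3.97450585e-04, -5.39720964e+01,  3.46996343e+01,  1.35424366e-02,
       -1.22366223e-04, -2.89935649e-07]), 'position': array([0.12817262, 0.50874404, 0.23073529]), 'orientation': array([-1.79926738e+02,  1.25194139e-04,  1.65858457e+02]), 'ft_force': array([ 0.16990735, -0.11946541, -0.24776776]), 'torque': array([ 0.0078459 , -0.01702838, -0.01784929]), 'gripper_force': 0.0, 'width': 0.085456997739051}
```

View pics/top0.png

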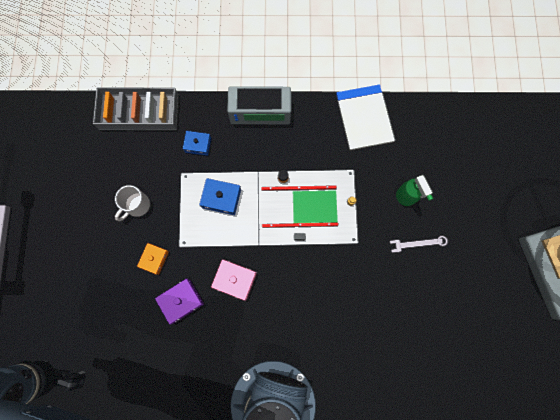

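View pics/scene0.png

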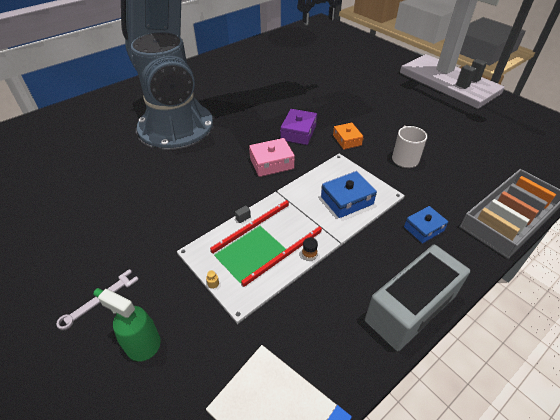

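The top view shows the blue case at about (220,196), turned slightly clockwise and left of the lane's middle. The plate spans about (180,172) to (357,245), the rails are at rows 188 and 225, and the pad is at about (315,207). The scene view agrees, with the case at (348,193). Next I'll measure by model fit.

```bash
cat > h.py <<'E'
from cell import *
import cv2,numpy as np
from scipy.optimize import minimize
def proj(c,P):
    E=np.array(c["extrinsics"]);q=np.atleast_2d(P)@E[:3,:3].T+E[:3,3]
    return np.c_[c["fx"]*q[:,0]/-q[:,2]+c["cx"],c["fy"]*-q[:,1]/-q[:,2]+c["cy"]]
def back(c,uv,z):
    E=np.array(c["extrinsics"]);uv=np.atleast_2d(uv)
    d=np.c_[(uv[:,0]-c["cx"])/c["fx"],-(uv[:,1]-c["cy"])/c["fy"],-np.ones(len(uv))]@E[:3,:3]
    o=-E[:3,:3].T@E[:3,3]
    return o+d*((z-o[2])/d[:,2])[:,None]
def box(p,L,W,z0,z1):
    c,s=np.cos(p[2]),np.sin(p[2])
    return np.array([[p[0]+c*a*L/2-s*b*W/2,p[1]+s*a*L/2+c*b*W/2,z] for a in(-1,1) for b in(-1,1) for z in(z0,z1)])
def iou(c,mask,P,k=8):
    h=cv2.convexHull(np.round((proj(c,P)+.5)*k*16).astype(np.int32))
    m=np.zeros((420*k,560*k),np.uint8);cv2.fillPoly(m,[h],1,shift=4)
    m=cv2.resize(m.astype(np.float32),(560,420),interpolation=cv2.INTER_AREA)
    return np.abs(m-mask).sum()/mask.sum()
def fit(ms,p0,L,W,z0,z1):
    f=lambda p:sum(iou(c,m,box(p,L,W,z0,z1)) for c,m in ms)
    s=np.array([p0]+[np.add(p0,d) for d in([.02,0,0],[0,.02,0],[0,0,.15])])
    r=minimize(f,p0,method="Nelder-Mead",options=dict(initial_simplex=s,xatol=2e-4,fatol=1e-4,maxiter=120));return r.x,r.fun
def largest(m,near=None):
    n,l,st,ce=cv2.connectedComponentsWithStats(m.astype(np.uint8))
    i=1+np.argmax(st[1:,4]) if near is None else 1+np.argmin(np.hypot(*(ce[1:]-near).T)-st[1:,4]*.1)
    return (l==i),ce[i],st[i]
def blue(im):
    h=cv2.cvtColor(im,cv2.COLOR_RGB2HSV);return (h[...,0]>100)&(h[...,0]<125)&(h[...,1]>110)&(h[...,2]>40)
def casefit(p0,names=("top",)):
    ms=[]
    for n in names:
        im=capture(n);c=calibration(n);g=proj(c,[[p0[0],p0[1],.04]])[0]
        m,ce,_=largest(blue(im),g)
        hull=cv2.convexHull(np.argwhere(m)[:,::-1].astype(np.int32));mm=np.zeros(m.shape,np.float32);cv2.fillConvexPoly(mm,hull,1)
        ms.append((c,mm))
    return [fit([x],p0,.11,.09,.012,.062) for x in ms]+([fit(ms,p0,.11,.09,.012,.062)] if len(ms)>1 else [])
E
python3 - <<'E'
from h import *
im=capture("top");c=calibration("top")
h=cv2.cvtColor(im,cv2.COLOR_RGB2HSV);H,S,V=[h[...,i].astype(int) for i in range(3)]
wm=(V>150)&(S<40);m,ce,st=largest(wm&(np.arange(420)[:,None]>165)&(np.arange(420)[:,None]<255)&(np.arange(560)[None]>172))
hull=cv2.convexHull(np.argwhere(m)[:,::-1].astype(np.int32));mm=np.zeros(m.shape,np.float32);cv2.fillConvexPoly(mm,hull,1)
print("bbox",st); q=back(c,[[180.5,209]],.012); 
p0=[*back(c,[[268,208.5]],.012)[0,:2],-np.pi/2]
pl=fit([(c,mm)],p0,.56,.24,0,.012);print("plate",pl)
L=pl[0]
def tolane(w):
    d=np.array(w[:2])-L[:2];a=L[2];return np.round([np.cos(a)*d[0]+np.sin(a)*d[1],-np.sin(a)*d[0]+np.cos(a)*d[1]],4)
g,ce,_=largest((H>45)&(H<75)&(S>120)&(np.arange(560)[None]<345)&(np.arange(560)[None]>285)&(np.arange(420)[:,None]>180)&(np.arange(420)[:,None]<235));print("pad",tolane(back(c,[ce],.012)[0]))
red=(((H<6)|(H>174))&(S>150)&(V>80)).astype(np.uint8)
n,l,s,ce=cv2.connectedComponentsWithStats(red)
for i in range(1,n):
    if s[i,4]>100: print("red",s[i],tolane(back(c,[ce[i]],.026)[0]))
b0=back(c,[[220,196]],.05)[0]
for r in casefit([b0[0],b0[1],L[2]-.2],("top","scene")): print("case",r,tolane(r[0]),"yaw",r[0][2]-L[2])
sm=back(c,[[196,142]],.03)[0];print("small",sm,"mug",back(c,[[131,200]],.09))
x0,y0=165,155;cr=im[y0:y0+105,x0:x0+200]
cv2.imwrite("pics/crop1.png",cv2.resize(cr,None,fx=4,fy=4,interpolation=cv2.INTER_CUBIC)[...,::-1])
E
```

```text
bbox [ 179  170  179   77 9196]
plate (array([ 0.59121391,  0.0215268 , -1.54591929]), np.float64(0.009884716011583805))
pad [ 0.1508 -0.0012]
red [262 187  37   3 104] [0.0419 0.0577]
red [300 186  36   4 109] [0.1574 0.0581]
red [262 223  38   4 104] [ 0.0406 -0.0617]
red [301 223  37   4 110] [ 0.1586 -0.0612]
case (array([ 0.61888437,  0.16962188, -1.77911648]), np.float64(0.04456222429871559)) [-0.1474  0.0313] yaw -0.23319718566086167
case (array([ 0.61801951,  0.16989645, -1.77404129]), np.float64(0.05702668055891991)) [-0.1477  0.0305] yaw -0.2281219982443159
case (array([ 0.61875126,  0.16948517, -1.77620198]), np.float64(0.10087300837039948)) [-0.1472  0.0312] yaw -0.2302826834169618
small [0.80236203 0.25517159 0.03      ] mug [[0.5937308  0.43129046 0.09      ]]
```

View pics/crop1.png

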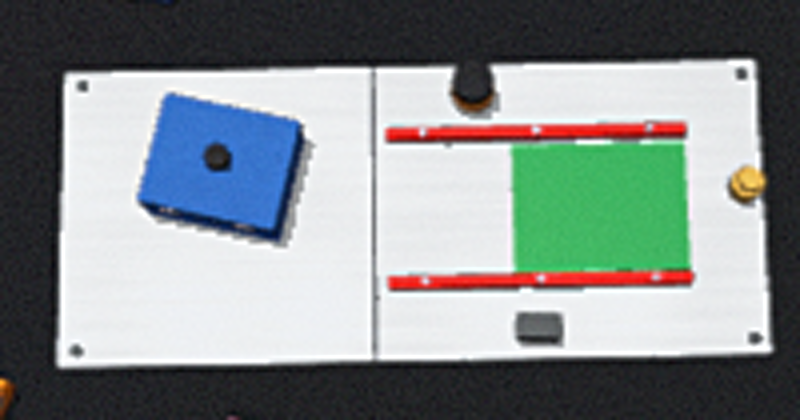

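The crop shows the plate, rails and pad clearly, with the case at crop (220,165) turned about -13°. The rails put the lane middle about 1.5 mm right of the plate fit. The case is therefore at lane (-147, +33) mm with yaw -0.23 rad.

I'll first square and centre it from the left side with two finger tips, then push from the rear.

apply_moves(
  motion=[
    [[0,0,0],-0.137,60],
    [[0,0,0],-0.137,60],
    [[-0.03,-0.0185,0],0,60],
    [[-0.03,-0.0185,0],0,60],
    [[-0.03,-0.0185,0],0,60],
    [[-0.03,-0.0185,0],0,60],
    [[-0.03,-0.0185,0],0,60],
    [[-0.03,-0.0185,0],0,60],
    [[-0.03,-0.0185,0],0,60],
    [[-0.03,-0.0185,0],0,60],
  ],
)

```text
time_s: 1.25
position: [0.3733, 0.3667, 0.2313]
orientation: [-180.0, -0.0, -178.4]
ft_force: [-0.6, 0.7, 0.2]
width: 0.0511
gripper_force: 0.0
```

apply_moves(
  motion=[
    [[-0.03,-0.0185,0],0,60],
    [[-0.03,-0.0185,0],0,60],
    [[-0.03,-0.0185,0],0,60],
    [[-0.03,-0.0185,0],0,60],
    [[-0.03,-0.0185,0],0,60],
    [[-0.03,-0.0185,0],0,60],
    [[-0.03,-0.0185,0],0,60],
    [[-0.03,-0.0185,0],0,60],
    [[-0.03,-0.0185,0],0,60],
    [[0,0,0],0,60],
  ],
)

```text
time_s: 2.25
position: [0.6495, 0.206, 0.2298]
orientation: [-179.9, -0.0, -178.6]
ft_force: [-0.4, 0.1, 1.0]
width: 0.0512
gripper_force: 0.0
```

apply_moves(
  motion=[
    [[-0.02,-0.012,0],-0.003,60],
    [[-0.02,-0.012,0],0,60],
    [[-0.02,-0.012,0],0,60],
    [[0,0,0.03],0,60],
    [[0,0,0.03],0,60],
    [[0,0,0.03],0,60],
    [[0,0,0.03],0,60],
    [[0,0,0.02],0,60],
    [[0,0,0.01],0,60],
    [[0,0,0],0,60],
  ],
)

```text
time_s: 3.25
position: [0.7065, 0.1744, 0.0799]
orientation: [-180.0, -0.2, -178.3]
ft_force: [0.0, -0.8, 1.0]
width: 0.0515
gripper_force: 0.0
```

Run:
```python
from h import *
print(get_state()["position"])
im=capture("scene");cv2.imwrite("pics/s2.png",cv2.resize(im[100:300,220:480],None,fx=3,fy=3)[...,::-1])
```

```text
[0.70654091 0.17440757 0.07988941]
```

View pics/s2.png

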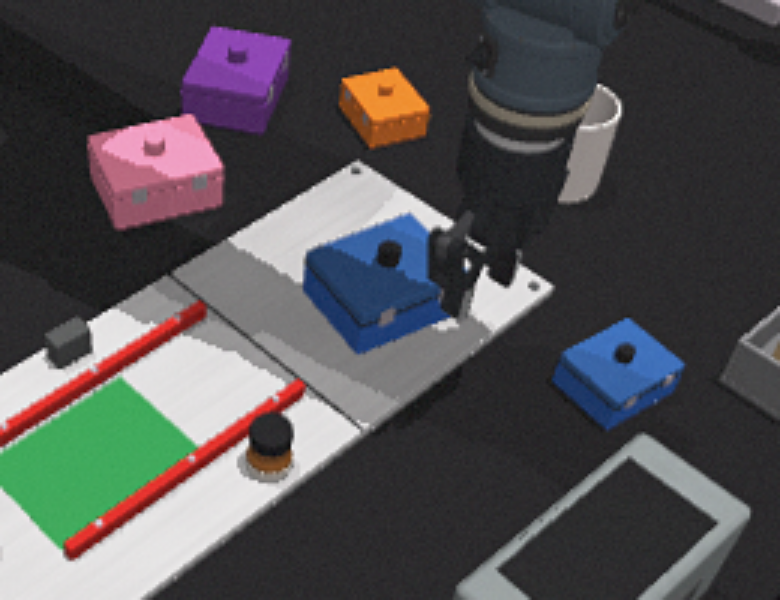

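The hand hangs free beside the case's left face, with fingers at crop (460,260) and the case at (385,285). The case itself hasn't moved. I'll lower and push sideways.

apply_moves(
  motion=[
    [[-0.003,0,0.02],0,60],
    [[0,0,0.02],0,60],
    [[0,0,0.006],-0.003,60],
    [[0,0,0],0,60],
    [[0.005,0,0],0,60],
    [[0.005,0,0],0,60],
    [[0.005,0,0],0,60],
    [[0.005,0,0],0,60],
    [[0.004,0,0],0,60],
    [[0,0,0],0,60],
  ],
)

```text
time_s: 4.3
position: [0.686, 0.1736, 0.0356]
orientation: [-180.0, -0.0, -178.1]
ft_force: [0.2, -0.1, 0.3]
width: 0.0513
gripper_force: 0.0
```

apply_moves(
  motion=[
    [[0.003,0,0],0,60],
    [[0.003,0,0],0,60],
    [[0.003,0,0],0,60],
    [[0.003,0,0],0,60],
    [[0.003,0,0],0,60],
    [[0.003,0,0],0,60],
    [[0.002,0,0],0,60],
    [[0,0,0],0,60],
    [[0,0,0],0,60],
    [[0,0,0],0,60],
  ],
)

```text
time_s: 5.3
position: [0.6662, 0.1726, 0.0351]
orientation: [-180.0, -0.1, -178.1]
ft_force: [0.9, -1.0, 1.1]
width: 0.0514
gripper_force: 0.3
```

```bash
cat >> h.py <<'E'
L=np.array([.5897,.0215]);A=np.radians(-88.45)
def lane(w):
    d=np.array(w[:2])-L;return np.round([np.cos(A)*d[0]+np.sin(A)*d[1],-np.sin(A)*d[0]+np.cos(A)*d[1]],4)
E
python3 - <<'E'
from h import *
s=get_state();print(s["position"],"tcp lane",lane(s["position"]),s["ft_force"],s["orientation"])
im=capture("scene");a=cv2.resize(im[100:300,220:480],None,fx=1.5,fy=1.5)
t=capture("top");b=cv2.resize(t[150:260,165:325],None,fx=2.5,fy=2.5)
o=np.zeros((300,800,3),np.uint8);o[:,:390]=a;o[:275,395:795]=b
cv2.imwrite("pics/s3.png",o[...,::-1])
E
```

```text
[0.66619897 0.17263844 0.03511769] tcp lane [-0.149   0.0806] [ 0.88428274 -1.00762903  1.13012203] [-1.79967378e+02 -5.85799499e-02 -1.78101367e+02]
```

View pics/s3.png

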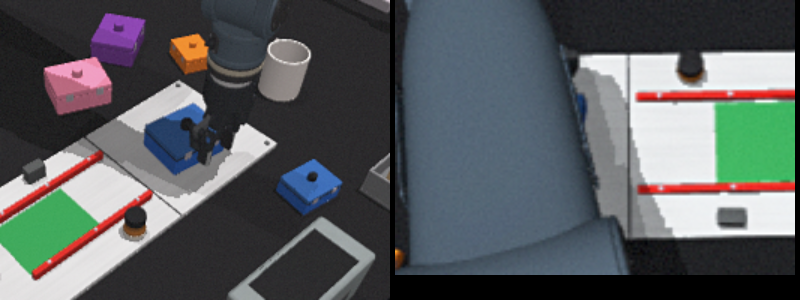

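The scene view shows the fingers against the case's left face at (205,140); the top view is blocked by the arm. I'll keep pushing, then back off and measure.

apply_moves(
  motion=[
    [[0.003,0,0],0.006,60],
    [[0.003,0,0],0,60],
    [[0.003,0,0],0,60],
    [[0.003,0,0],0,60],
    [[0.003,0,0],0,60],
    [[0.003,0,0],0,60],
    [[0.002,0,0],0,60],
    [[0,0,0],0,60],
    [[0,0,0],0,60],
    [[0,0,0],0,60],
  ],
)

```text
time_s: 6.4
position: [0.6463, 0.1721, 0.0352]
orientation: [-180.0, -0.0, -178.4]
ft_force: [0.4, -0.3, -0.4]
width: 0.0514
gripper_force: 0.0
```

Run:
```python
from h import *
s=get_state();print("tcp lane",lane(s["position"]),s["ft_force"],s["orientation"])
im=capture("scene");cv2.imwrite("pics/s4.png",cv2.resize(im[140:240,290:430],None,fx=5,fy=5,interpolation=cv2.INTER_CUBIC)[...,::-1])
```

```text
tcp lane [-0.149   0.0607] [ 0.41860605 -0.25862408 -0.4019092 ] [-1.79972438e+02 -4.65373873e-02 -1.78446185e+02]
```

View pics/s4.png

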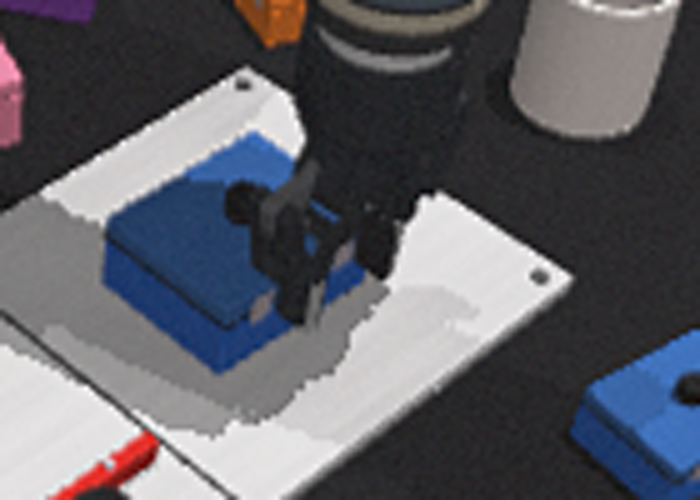

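The case is almost square and both fingers are at its left face. The lid corners are at crop (232,325), (107,222) and (253,132), and the bottom front corner is at (220,373).

Run:
```python
from h import *
c=calibration("scene")
for (u,v),z in [((232,325),.062),((107,222),.062),((253,132),.062),((220,373),.012)]:
    print(lane(back(c,[[290+u/5-.5+.1,140+v/5-.5+.1]],z)[0]))
```

```text
[-0.0753  0.0552]
[-0.081  -0.0379]
[-0.1899 -0.0371]
[-0.0849  0.0447]
```

apply_moves(
  motion=[
    [[0.003,0,0],0,60],
    [[0.003,0,0],0,60],
    [[0,0,0],0,60],
    [[0,0,0],0,60],
    [[-0.015,0,0],0,60],
    [[-0.02,0,0],0,60],
    [[0,0,-0.03],0,60],
    [[0,0,-0.04],0,60],
    [[0,0,-0.04],0,60],
    [[0,0,0],0,60],
  ],
)

```text
time_s: 7.45
position: [0.678, 0.1737, 0.1515]
orientation: [179.9, 0.5, -178.4]
ft_force: [-0.2, 0.2, -0.3]
width: 0.0514
gripper_force: 0.0
```

apply_moves(
  motion=[
    [[0.02,0.04,0],0,60],
    [[0.03,0.04,0],0,60],
    [[0.04,0.02,0],0,60],
    [[0,0,0],0.143,60],
    [[0,0,0],0.143,60],
    [[0,0,0],0.143,60],
    [[0,0,0],0.143,60],
    [[0,0,0],0.143,60],
    [[0,0,0],0.143,60],
    [[0,0,0],0.143,60],
  ],
)

```text
time_s: 8.45
position: [0.5824, 0.2704, 0.1448]
orientation: [-179.9, -0.0, 123.9]
ft_force: [-1.1, 0.0, 0.0]
width: 0.0513
gripper_force: 0.0
```

apply_moves(
  motion=[
    [[0,0,0],0.143,60],
    [[0,0,0],0.143,60],
    [[0,0,0],0.143,60],
    [[0,0,0],0.143,60],
    [[0,0,0],0,60],
    [[0,0,0],0,60],
    [[0,0,0],0,60],
    [[0,0,0],0,60],
    [[0,0,0],0,60],
    [[0,0,0],0,60],
  ],
)

```text
time_s: 9.45
position: [0.583, 0.2707, 0.1453]
orientation: [-180.0, 0.0, 91.5]
ft_force: [-0.1, 0.6, -0.3]
width: 0.0513
gripper_force: 0.0
```

Run:
```python
from h import *
s=get_state();print("tcp lane",lane(s["position"]),s["position"],s["orientation"])
for r in casefit([.585,.16,A],("scene",)): print(r,lane(r[0]),"yaw",r[0][2]-A)
im=capture("scene");a=cv2.resize(im[120:245,270:430],None,fx=2.5,fy=2.5,interpolation=cv2.INTER_CUBIC)
t=capture("top");b=cv2.resize(t[155:260,165:325],None,fx=2.5,fy=2.5,interpolation=cv2.INTER_CUBIC)
cv2.imwrite("pics/s5.png",np.vstack([a,b])[...,::-1])
```

```text
tcp lane [-0.2493 -0.    ] [0.58295175 0.27067184 0.14530082] [-1.79998105e+02  5.87251992e-03  9.14701318e+01]
(array([ 0.58490887,  0.15805972, -1.53699283]), np.float64(0.0511699803173542)) [-0.1366 -0.0011] yaw 0.006750894797422191
```

View pics/s5.png

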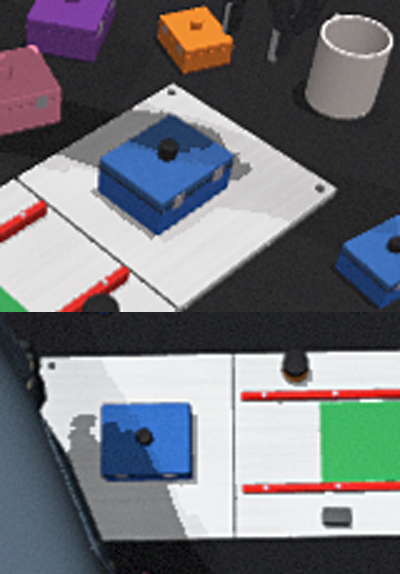

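The case now sits square and centred at lane (-137, -1) mm with yaw 0.007, and both views agree. The hand is behind it and squared. Next I'll lower and push from the rear.

apply_moves(
  motion=[
    [[0,0,0.03],0,60],
    [[0,0,0.03],0,60],
    [[0,0,0.03],0,60],
    [[0,0,0.018],0,60],
    [[0,0,0],0,60],
    [[-0.01,0,0],0,60],
    [[-0.01,0,0],0,60],
    [[-0.01,0,0],0,60],
    [[-0.005,0,0],0,60],
    [[0,0,0],0,60],
  ],
)

```text
time_s: 10.6
position: [0.5842, 0.2346, 0.038]
orientation: [180.0, -0.0, 91.4]
ft_force: [-0.1, -0.2, 0.3]
width: 0.0513
gripper_force: 0.0
```

apply_moves(
  motion=[
    [[-0.004,0,0],0,60],
    [[-0.004,0,0],0,60],
    [[-0.004,0,0],0,60],
    [[-0.004,0,0],0,60],
    [[-0.005,0,0],0,60],
    [[-0.005,0,0],0,60],
    [[-0.005,0,0],0,60],
    [[-0.005,0,0],0,60],
    [[-0.004,0,0],0,60],
    [[0,0,0],0,60],
  ],
)

```text
time_s: 11.6
position: [0.5848, 0.1947, 0.0373]
orientation: [-180.0, 0.1, 91.4]
ft_force: [-0.7, 0.7, 0.2]
width: 0.051
gripper_force: 0.0
```

Run:
```python
from h import *
s=get_state();p=lane(s["position"]);print("tcp lane",p,s["position"],s["orientation"],s["ft_force"])
g=L+(p[0]+.066)*np.array([np.cos(A),np.sin(A)])
for r in casefit([*g,A],("scene","top")): print(r,lane(r[0]),"yaw",r[0][2]-A)
```

```text
tcp lane [-0.1732 -0.0002] [0.58480956 0.19467599 0.03726636] [-1.79989938e+02  6.22070402e-02  9.13879952e+01] [-0.67967921  0.72968392  0.16561562]
(array([ 0.58542912,  0.12943893, -1.52722721]), np.float64(0.04610520601272583)) [-0.108  -0.0013] yaw 0.016516518256291413
(array([ 0.58783022,  0.12331629, -1.54650332]), np.float64(0.2991372048854828)) [-0.1018  0.0009] yaw -0.002759598426598453
(array([ 0.58619473,  0.12844619, -1.51640513]), np.float64(0.3519633114337921)) [-0.107  -0.0006] yaw 0.027338594374221925
```

apply_moves(
  motion=[
    [[-0.005,0,0],-0.003,60],
    [[-0.005,0,0],0,60],
    [[-0.005,0,0],0,60],
    [[-0.005,0,0],0,60],
    [[-0.005,0,0],0,60],
    [[-0.005,0,0],0,60],
    [[-0.005,0,0],0,60],
    [[-0.005,0,0],0,60],
    [[-0.005,0,0],0,60],
    [[0,0,0],0,60],
  ],
)

```text
time_s: 12.7
position: [0.5861, 0.1496, 0.0373]
orientation: [-180.0, 0.1, 91.6]
ft_force: [1.3, -0.6, 0.4]
width: 0.0512
gripper_force: 0.0
```

Run:
```python
from h import *
s=get_state();p=lane(s["position"]);print("tcp lane",p,s["orientation"],s["ft_force"])
g=L+(p[0]+.066)*np.array([np.cos(A),np.sin(A)])
for r in casefit([*g,A],("scene",)): print(r,lane(r[0]),"yaw",r[0][2]-A)
im=capture("scene");a=cv2.resize(im[150:300,190:390],None,fx=3,fy=3,interpolation=cv2.INTER_CUBIC)
cv2.imwrite("pics/s6.png",a[...,::-1])
```

```text
tcp lane [-0.1282 -0.0002] [-1.79995318e+02  6.32346128e-02  9.15557428e+01] [ 1.32476344 -0.60014486  0.36533358]
(array([ 0.58686004,  0.08425795, -1.53229179]), np.float64(0.04495798423886299)) [-0.0628 -0.0011] yaw 0.011451933327913055
```

View pics/s6.png

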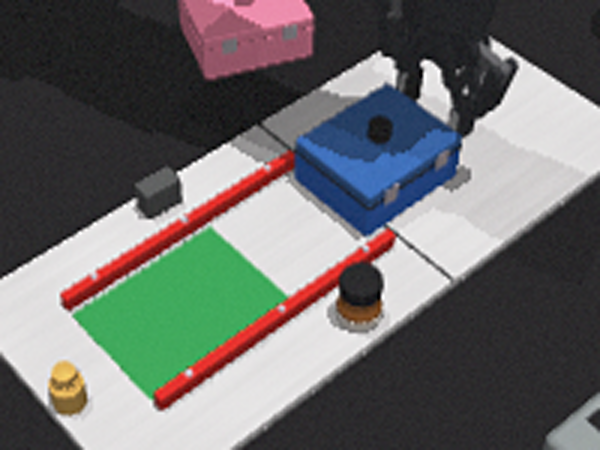

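The case's front has entered the mouth, with clear plate visible on both sides (front bottom corners at about crop (297,185) and (365,232)). I'll continue straight.

apply_moves(
  motion=[
    [[-0.006,0,0],0,60],
    [[-0.006,0,0],0,60],
    [[-0.006,0,0],0,60],
    [[-0.006,0,0],0,60],
    [[-0.006,0,0],0,60],
    [[-0.006,0,0],0,60],
    [[-0.006,0,0],0,60],
    [[-0.006,0,0],0,60],
    [[-0.006,0,0],0,60],
    [[-0.004,0,0],0,60],
  ],
)

```text
time_s: 13.8
position: [0.5877, 0.0922, 0.0373]
orientation: [-180.0, 0.0, 91.6]
ft_force: [0.0, 5.3, 1.2]
width: 0.0515
gripper_force: 2.4
```

```bash
cat > chk.py <<'E'
from h import *
s=get_state();p=lane(s["position"]);print("tcp lane",p,s["position"],s["orientation"],s["ft_force"])
g=L+(p[0]+.066)*np.array([np.cos(A),np.sin(A)])
for r in casefit([*g,A],("scene","top")): print(r,lane(r[0]),"yaw",r[0][2]-A)
E
python3 chk.py
```

```text
tcp lane [-0.0707 -0.0001] [0.58769552 0.09215102 0.03731894] [-1.79996275e+02  4.90643543e-03  9.15908459e+01] [0.02845239 5.31039341 1.24479221]
(array([ 0.58845292,  0.0267011 , -1.544085  ]), np.float64(0.04884474724531174)) [-0.0052 -0.0011] yaw -0.0003412724739093598
(array([ 0.59127156,  0.02302426, -1.5769008 ]), np.float64(0.8669171929359436)) [-0.0015  0.0016] yaw -0.033157076528205875
(array([ 0.59017603,  0.02566383, -1.55309329]), np.float64(0.9248484373092651)) [-0.0041  0.0006] yaw -0.009349563492756063
```

Straight: y -1 mm, yaw about 0. I'll continue.

apply_moves(
  motion=[
    [[-0.006,0,0],0,60],
    [[-0.006,0,0],0,60],
    [[-0.006,0,0],0,60],
    [[-0.006,0,0],0,60],
    [[-0.006,0,0],0,60],
    [[-0.006,0,0],0,60],
    [[-0.006,0,0],0,60],
    [[-0.006,0,0],0,60],
    [[-0.006,0,0],0,60],
    [[-0.006,0,0],0,60],
  ],
)

```text
time_s: 14.9
position: [0.5893, 0.0322, 0.0373]
orientation: [-180.0, 0.0, 91.6]
ft_force: [-0.5, 4.1, 0.6]
width: 0.0513
gripper_force: 2.3
```

apply_moves(
  motion=[
    [[-0.006,0,0],0,60],
    [[-0.006,0,0],0,60],
    [[-0.006,0,0],0,60],
    [[-0.006,0,0],0,60],
    [[-0.006,0,0],0,60],
    [[-0.006,0,0],0,60],
    [[-0.006,0,0],0,60],
    [[-0.006,0,0],0,60],
    [[-0.004,0,0],0,60],
    [[0,0,0],0,60],
  ],
)

```text
time_s: 15.9
position: [0.5908, -0.0203, 0.0373]
orientation: [-180.0, 0.1, 91.6]
ft_force: [-1.0, 0.5, 0.2]
width: 0.0509
gripper_force: 0.0
```

```bash
python3 chk.py
```

```text
tcp lane [ 0.0418 -0.    ] [ 0.59080769 -0.02029006  0.03726705] [-1.79989691e+02  7.16256375e-02  9.15556677e+01] [-0.98618665  0.48558393  0.23266878]
(array([ 0.5914943 , -0.08559973, -1.55592558]), np.float64(0.05444895103573799)) [ 0.1071 -0.0011] yaw -0.012181855926778784
(array([ 0.59954619, -0.10103895, -1.82156636]), np.float64(2.7393605709075928)) [0.1228 0.0065] yaw -0.277822639222298
(array([ 0.59270801, -0.08799719, -1.56717429]), np.float64(2.8161559104919434)) [0.1095 0.    ] yaw -0.023430563815504346
```

apply_moves(
  motion=[
    [[-0.005,0,0],0,60],
    [[-0.005,0,0],0,60],
    [[-0.005,0,0],0,60],
    [[-0.005,0,0],0,60],
    [[-0.005,0,0],0,60],
    [[-0.005,0,0],0,60],
    [[-0.005,0,0],0,60],
    [[-0.004,0,0],0,60],
    [[-0.003,0,0],0,60],
    [[0,0,0],0,60],
  ],
)

```text
time_s: 17.0
position: [0.592, -0.062, 0.0373]
orientation: [-180.0, 0.1, 91.6]
ft_force: [-0.4, 0.7, 0.5]
width: 0.0513
gripper_force: 0.3
```

apply_moves(
  motion=[
    [[0,0,0],0,60],
    [[0.01,0,0],0,60],
    [[0.02,0,0],0,60],
    [[0.02,0,0],0,60],
    [[0,0,-0.03],0,60],
    [[0,0,-0.04],0,60],
    [[0,0,-0.04],0,60],
    [[0.04,0,-0.03],0,60],
    [[0.04,0,0],0,60],
    [[0.04,0,0],0,60],
  ],
)

```text
time_s: 18.0
position: [0.5877, 0.1104, 0.1788]
orientation: [179.8, 0.0, 91.6]
ft_force: [0.3, -1.1, -1.3]
width: 0.0517
gripper_force: 0.0
```

apply_moves(
  motion=[
    [[0.04,0,0],0,60],
    [[0.04,0,0],0,60],
    [[0.03,0,0],0,60],
    [[0,0,0],0,60],
    [[0,0,0],0,60],
    [[0,0,0],0,60],
    [[0,0,0],0,60],
    [[0,0,0],0,60],
    [[0,0,0],0,60],
    [[0,0,0],0,60],
  ],
)

```text
time_s: 19.0
position: [0.5843, 0.2182, 0.1774]
orientation: [180.0, 0.0, 91.6]
ft_force: [-0.6, -0.7, 0.4]
width: 0.0512
gripper_force: 0.0
```

Run:
```python
from h import *
print(get_state()["position"])
g=L+.15*np.array([np.cos(A),np.sin(A)])
for r in casefit([*g,A],("scene","top")): print(r,lane(r[0]),"yaw",r[0][2]-A)
a=cv2.resize(capture("scene")[170:320,170:370],(640,480),interpolation=cv2.INTER_CUBIC)[:300,:400]
a=cv2.resize(capture("scene")[170:320,170:370],(400,300),interpolation=cv2.INTER_CUBIC)
b=cv2.resize(capture("top")[155:260,240:380],(400,300),interpolation=cv2.INTER_CUBIC)
cv2.imwrite("pics/s7.png",np.hstack([a,b])[...,::-1])
```

```text
[0.5842959  0.21821583 0.17735246]
(array([ 0.59298256, -0.12886207, -1.56421136]), np.float64(0.052152082324028015)) [ 0.1504 -0.0008] yaw -0.020467633446563438
(array([ 0.59376751, -0.1286035 , -1.5579479 ]), np.float64(0.043276768177747726)) [0.1502 0.    ] yaw -0.014204180864284766
(array([ 0.59354784, -0.12864104, -1.53726167]), np.float64(0.09897118806838989)) [ 0.1502 -0.0002] yaw 0.00648205063449292
```

View pics/s7.png

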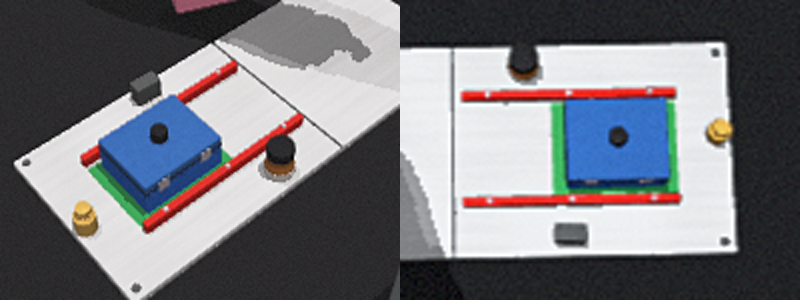

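The case lies wholly on the pad at lane (150, 0) mm, with green showing on all sides. In the right-hand view it covers (565–668, 98–188), and the rails, jar, block and weight are where they were. The hand is clear of everything.

```bash
python3 -c "
from cell import *
print(job_done())"
```

```text
the job is handed in; nothing more can be done
None
```

The blue case was pushed down the lane and lies wholly on the green weighing pad, centred to within about 1 mm and nearly square; I saw no contact with the rails or knob, the arm is clear, and the job is handed in at about 19 s.

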